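# Clip a glass tube into a rocking mixer

## Task

Take the capped glass tube from its rest, lay it across the two spring clips of the rocking mixer, on top of their closed jaws, and let go of it. Then push it down, firmly but not violently, until it lies fully home in both clips with both jaws sprung shut over it. Leave the beaker, jar and bottle standing where they are.

Things in the scene. Friction and masses are not known exactly. Their poses are not given: they have to be found in the camera images.
- tube_mid (a point): Centre of the sealed dark amber glass tube (140-240 g), on its axis; y runs along the tube. Glass 24 mm in diameter, bare for 73 mm either side of the centre, then a white cap on each end, 32 mm in diameter, 22 mm long; 190 mm long over all. Both ends are alike: either way round will do. Starts level in the rest. The glass cracks under a push much over 35 N; 20 N is ample.
- rest: White plastic rest, fixed: plate 70 x 150 x 8 mm with two U-shaped supports 14 mm wide, 55 mm either side of its middle along y, up to 42 mm high. The tube lies in them along y, its axis 40 mm above the bench; the 96 mm between the supports are free for fingers. Origin: centre of the underside.
- cradle (a point): Where the tube's centre belongs: midway between the two clips on the aluminium tray (90 x 220 mm, top face 24 mm below this point) of the rocking mixer, whose white housing below is 180 x 250 mm. Moves with the tray: y along it from clip to clip, z its upward normal, x to the jaw side. A tube laid on top of the jaws has its axis at about x = 0, z = 22 mm here; fully home, z = 0.
- clip_a (a point): Middle of the grey fork clip (12 mm wide) at y = -50 mm of the cradle, on the seated tube's axis. Clip: floor 12 mm below this point; fixed upright prong on the -x side, inner face at x = -12.4 mm, up to 28 mm above this point, then flaring outward to 38 mm; low lip on the +x side with a hinged steel jaw over it.
- clip_b (a point): The same for the like clip at y = +50 mm of the cradle.
- jaw_a (a joint): Angle (rad) of clip a's sprung steel jaw, hinged below: 0 shut, grows as it is pushed outward, about 0.1 as the tube passes; springs back by itself. Its round nose (8 mm thick, centre at x = 11.7, z = 11.7 mm from the clip's point) closes the mouth. It lets the tube through at some 5 to 12 N of downward push per clip.
- jaw_b (a joint): The same for clip b's jaw.
- tilt (a joint): Tilt (rad) of the tray about its x axis, -0.12 to 0.12, positive raises the +y end; pivot 32 mm below the cradle point. Held by friction: it stays where left and tips under a push to one side, to its stop. The column under the tray also yields: under some 4 to 7 N it slides down to a hard stop, by 2 to 30 mm (the amount differs each time and is not told), and stays down.
- beaker: White open beaker, 72 mm wide, 85 mm high, standing on the bench; origin: centre of its underside. Leave alone.
- jar: White jar with a black lid, 68 mm wide, 95 mm high; origin: centre of its underside. Leave alone.
- flask: Amber bottle with a blue cap, 60 mm wide, 130 mm high; origin: centre of its underside. Leave alone.
There are look-alikes about, which are no part of the job. What is meant by the part that bears tube_mid is not blue, and is the larger of those in its own colour.

How it is judged:
On the way, in this order (a step that is already met when the one before it is completed fails the run):
1. the tube lies across both clips on top of the jaws, let go (z of tube_mid in the frame of cradle between 0.015 and 0.032 m and x of tube_mid in the frame of cradle between -0.008 and 0.01 m and y of tube_mid in the frame of cradle between -0.018 and 0.018 m and angle between the y axis of tube_mid and the y axis of cradle, either way round below 0.12 rad and contact force between the fingers and tube below 0.05 N), for 0.2 s.
2. the tube is down in both clips with both jaws shut over it (z of tube_mid in the frame of cradle between -0.004 and 0.003 m and x of tube_mid in the frame of cradle between -0.004 and 0.004 m and y of tube_mid in the frame of cradle between -0.018 and 0.018 m and angle between the y axis of tube_mid and the y axis of cradle, either way round below 0.05 rad and value of joint each of jaw_a, jaw_b below 0.04 rad), for 0.2 s.
At the end, for the whole second after the job is handed in: The tube lies at rest and released in both clips: its centre within 4 mm of the seat across (and +3/-4 mm in height) and within 18 mm of the middle along the tray, parallel to the tray within 0.05 rad, both jaws shut (under 0.04 rad) (all of step 2 and contact force between the fingers and tube below 0.05 N and linear speed of tube below 0.02 m/s); the robot touches nothing.
It fails at once if the white beaker is moved more than 30 mm or tipped (distance of beaker from where it was at the start of the episode above 0.03 m or angle between beaker's own z axis and vertical above 0.4 rad).
It fails at once if the white jar is moved more than 30 mm or tipped (distance of jar from where it was at the start of the episode above 0.03 m or angle between jar's own z axis and vertical above 0.4 rad).
It fails at once if the amber bottle is moved more than 30 mm or tipped (distance of flask from where it was at the start of the episode above 0.03 m or angle between flask's own z axis and vertical above 0.4 rad).
It fails at once if the tube is pressed violently (more than 45 N between tube and tray) (contact force between tube and tilt above 45 N).
It also fails if it takes over 45 s, if anything falls off the work surface, if the arm or the gripper's body presses on something with over 40 N, if the wrist force passes 120 N, or if a joint passes its speed limit or range.

## Robot

A 7-joint arm with a two-finger parallel gripper is mounted at the origin on the work surface. World frame = base frame: x ahead of the robot, y to its left, z up, the work surface at z = 0. Lengths are in m, angles in rad, forces in N, time in s.
With the tool pointing down it reaches from about 0.4 to 0.85 m from the base axis. Payload 10.4 kg.
Tool frame: the origin (TCP) lies at the very end of the fingers, on their centre line; the grasp point (between the pads) lies 19 mm behind it; z points along the fingers, y is the direction in which the jaws open and shut (so a half turn about z gives the same grasp; the last joint's range is limited). The gripper opens to 87 mm and grips with 3 to 60 N. Pads are 19 mm wide; open, the fingers measure 117 mm over their backs; the gripper's body (75 mm by 190 mm) begins 51 mm behind the grasp point.
Start: joints at [-0.023, 0.332, -0.065, 1.46, 0.022, 1.35, -0.088], TCP at [0.625, 0, 0.223] pointing down, gripper open.
Joint ranges: [-2.6, 2.6], [-0.5, 2.12], [-1.47, 1.34], [0.16, 2.42], [-1.27, 4.41], [0.06, 2.06], [-2.6, 2.6]. Speed limits (rad/s): [2.22, 2.22, 2.79, 2.79, 3.14, 3.14, 3.14].

## Interface

Orientations are given as a unit quaternion [x, y, z, w].
In Python, from bench import r, eyes, job gives the robot as it stands. The module is installed in compiled form; this text tells all that it offers.
- The arm moves only by the tool play_rows, never from a script. Its argument "motion" is a list of rows, each a list of 7 numbers: the shift along the tool's x, y, z as a fraction of full scale, then the turn, a rotation vector about the tool's x, y, z as a fraction of full scale, then the opening in per cent of the stroke, from 0 (shut) to 100 (fully open). A call has 1 to 5 rows; each row is the pose to reach, as a shift and turn from the pose commanded when the call began, along the tool's axes at that moment; what a row does not reach only later rows make up. Full scale, the value 1, is 0.2 m for a shift and 90 degrees for a turn. A row lasts 1/8 s, in which the tool goes at most 62.5 mm and 10.7 degrees, less where a joint would pass 70% of its speed; a pose out of reach is approached as far as the arm can. A call with a number of a shift or a turn outside -1 to 1 is refused whole. A call with a gripper value outside its range is refused whole. The fingers move at their own pace and stop on an object; "squeeze" is the grip in N (left out, the last holds). Time passes only in rows, so rows that repeat a pose let the fingers close. It gives the time, the measured TCP pose, the force and the opening at its end, in the units of the state.
- r.read_state(): the state, without advancing time (a new reading comes with each control period).
- eyes.camera(name): name is "scene" or "side" or "wrist"; returns a dict with "image" (400x640x3 uint8, red, green, blue), "mtx" (3x3 intrinsics, pixels), "dist" ([k1, k2, p1, p2, k3] as OpenCV has them; the pictures are not rectified), "R" (3x3) and "t" (3): a world point X has camera coordinates R X + t. Camera axes: x right, y down, z forward; pixel columns grow to the right and rows downward; lengths in m; the calibration is good to about 2 mm. A picture is of the moment at which its call begins. There is no depth.
- job.close_job(): hands the job in, once; it reports no verdict.
Trained networks look in a picture, given as the dict that the camera call returned (one of the last four; its "shot" number tells which), for a name from the list of things; names that differ only in an ending like _2 or _b are one class to them, and where a whole thing is asked for, a point or a joint stands for the part that bears it (a point fixed in the world has none). Each returns a list of dicts, best first, with "p" (0 to 1); they miss things now and then, are a little off and sometimes report something else, mostly with a low value. They report only what shows in the picture. A call takes as long as a camera call. They do not tell look-alikes from the thing itself.
- eyes.regions_of(picture, label): "region" (400x640 bool, what is visible of it) and "xy" ([column, row] in pixels, amid what is visible of it).
- eyes.landmark_of(picture, label): "xy" ([column, row] in pixels: a listed point, or the origin of a listed thing).
The state is a dict: "time": time; "joint_positions": joint angles; "joint_vel": joint speeds; "joint_torque": joint torques, N m; "ee_pos": TCP position; "eef_rot": TCP orientation; "ft_force": force on the tool from outside, world axes, zero at the start; "torque": the same for the moment, N m; "width": finger opening in m.
Only numpy, scipy, OpenCV 4.12 (cv2) and the standard library are available. Lean on these libraries where they do the work, as an engineer would, in place of code of your own. Each camera call takes 0.05 s, during which the arm holds its last target. There are 200 camera calls.

## Working session

There is one attempt and no reset: what is moved stays moved. The work goes in short steps, Python scripts to look and compute and a tool call to move; the robot and the scene stay as the last step left them, time stands still between calls to the robot, and variables do not carry over. Pictures are saved under pics/ and viewed, about 8 in all and at most 12, crops included, and the job is handed in when it is done.

Besides the shell and the picture viewer there is one more tool, called after "Call:" as a command line: name --pt "numbers of a row" for each row, then --argument value for the rest. play_rows: Moves the arm, as the interface text tells. Shift numbers are shares of 0.2 m and turn numbers shares of 90 degrees, none past 1 either way. Its arguments: {"type":"object","properties":{"motion":{"type":"array","items":{"type":"array","items":{"type":"number"}}},"squeeze":{"type":"number"}},"required":["motion"]}

```bash
mkdir -p pics && cat > h.py <<'E'
import numpy as np, cv2
from scipy.spatial.transform import Rotation as Ro
from scipy.optimize import least_squares
from bench import r, eyes, job
def save(p,name,crop=None,s=1):
    im=p["image"][:,:,::-1]
    if crop: a,b,c,d=crop; im=im[b:d,a:c]
    cv2.imwrite("pics/"+name,cv2.resize(im,None,fx=s,fy=s,interpolation=cv2.INTER_CUBIC))
def ray(p,xy):
    u=cv2.undistortPoints(np.array([[xy]],float),np.array(p["mtx"]),np.array(p["dist"]))[0,0]
    R=np.array(p["R"]);t=np.array(p["t"])
    d=R.T@np.array([u[0],u[1],1]);return -R.T@t,d/np.linalg.norm(d)
def atz(p,xy,z):
    o,d=ray(p,xy);return o+d*(z-o[2])/d[2]
def tri(obs):
    A=np.zeros((3,3));b=np.zeros(3);rs=[ray(p,x) for p,x in obs]
    for o,d in rs:
        P=np.eye(3)-np.outer(d,d);A+=P;b+=P@o
    X=np.linalg.solve(A,b)
    return X,[float(np.linalg.norm(np.cross(X-o,d))) for o,d in rs]
def proj(p,X):
    R=np.array(p["R"]);return cv2.projectPoints(np.array(X,float).reshape(-1,3),cv2.Rodrigues(R)[0],np.array(p["t"],float),np.array(p["mtx"]),np.array(p["dist"]))[0][:,0]
E
python3 - <<'E'
from h import *
np.set_printoptions(precision=3,suppress=True)
ps={n:eyes.camera(n) for n in("scene","side","wrist")}
for n in ps:
    p=ps[n];print(n,ray(p,(320,200)))
    for l in ["tube_mid","rest","cradle","clip_a","clip_b","beaker","jar","flask"]:
        print(' ',l,[(np.round(d["xy"],1).tolist(),round(d["p"],2)) for d in eyes.landmark_of(p,l)][:4])
    save(p,n+"0.png")
im=np.hstack([ps[n]["image"][:,:,::-1] for n in("scene","side")])
cv2.imwrite("pics/both.png",np.vstack([ps[n]["image"][:,:,::-1] for n in("scene","side")])[:, :])
E
```

```text
scene (array([ 1.153, -0.172,  0.924]), array([-0.605,  0.162, -0.78 ]))
  tube_mid [([357.4, 165.3], 0.86), ([366.8, 198.2], 0.8), ([396.4, 243.7], 0.52)]
  rest [([369.3, 207.7], 0.76)]
  cradle [([248.9, 201.4], 0.77)]
  clip_a [([268.4, 206.8], 0.91), ([231.0, 198.9], 0.71)]
  clip_b [([268.4, 206.8], 0.91), ([231.0, 198.9], 0.71)]
  beaker [([343.8, 291.2], 0.97)]
  jar [([458.7, 213.2], 0.72)]
  flask [([170.3, 278.4], 0.69), ([369.2, 198.9], 0.47)]
side (array([ 0.195, -0.933,  0.864]), array([ 0.306,  0.734, -0.607]))
  tube_mid [([281.2, 189.3], 0.81), ([233.0, 206.5], 0.68), ([312.6, 229.6], 0.46)]
  rest [([283.4, 198.3], 0.77)]
  cradle [([314.3, 239.4], 0.85)]
  clip_a [([313.4, 229.4], 0.9), ([314.7, 250.9], 0.69)]
  clip_b [([313.4, 229.4], 0.9), ([314.7, 250.9], 0.69)]
  beaker [([359.2, 207.1], 0.96), ([282.7, 199.4], 0.4)]
  jar [([282.3, 158.0], 0.65)]
  flask [([387.6, 321.4], 0.59)]
wrist (array([0.625, 0.074, 0.385]), array([-0.008, -0.255, -0.967]))
  tube_mid [([207.1, 39.3], 0.97), ([340.5, 15.4], 0.59), ([64.5, 38.0], 0.55)]
  rest [([219.0, 52.3], 0.68)]
  cradle []
  clip_a [([217.3, 320.0], 0.68)]
  clip_b [([217.3, 320.0], 0.68)]
  beaker []
  jar []
  flask [([410.4, 170.5], 0.21)]
```

View pics/scene0.png

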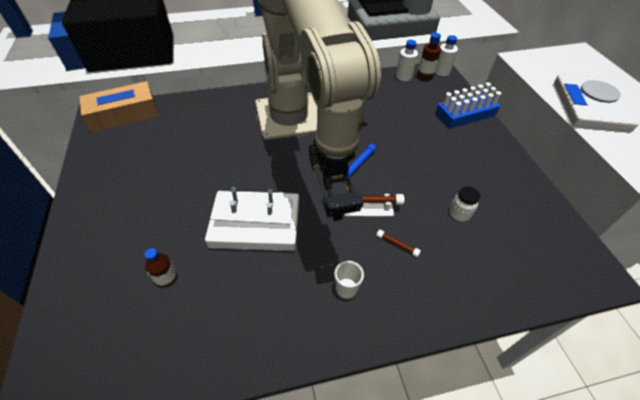

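View pics/side0.png

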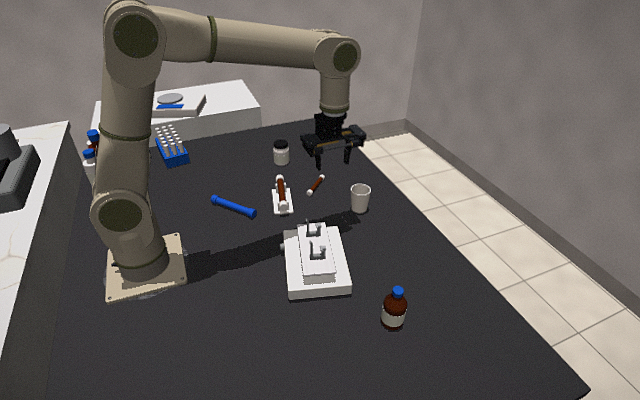

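```bash
python3 - <<'E'
from h import *
np.set_printoptions(precision=4,suppress=True)
s=eyes.camera("scene");d=eyes.camera("side");w=eyes.camera("wrist")
def L(p,l):return [q["xy"] for q in eyes.landmark_of(p,l)]
for l in["tube_mid","clip_a","cradle","rest","beaker","jar","flask"]:
    for a in L(s,l):
        for b in L(d,l):
            X,e=tri([(s,a),(d,b)])
            if max(e)<.008: print(l,np.round(a),np.round(b),X,np.round(e,4))
for l in["tube_mid","clip_a"]:
  for a in L(w,l):print("wrist",l,a,atz(w,a,.04),atz(w,a,.1))
for a in L(s,"tube_mid"):print(a,atz(s,a,.04))
print(r.read_state())
E
```

```text
tube_mid [397. 244.] [317. 187.] [0.6493 0.1971 0.0011] [0.0023 0.0023]
tube_mid [360. 164.] [232. 206.] [0.3141 0.1933 0.0039] [0.0008 0.0008]
clip_a [270. 204.] [315. 229.] [ 0.5061 -0.1429  0.106 ] [0.0021 0.0021]
clip_a [233. 199.] [316. 247.] [ 0.4763 -0.2364  0.1247] [0.0022 0.0022]
cradle [249. 203.] [316. 243.] [ 0.4875 -0.1993  0.1069] [0.0012 0.0012]
rest [372. 207.] [285. 199.] [0.5061 0.1667 0.0029] [0.0044 0.0044]
beaker [345. 290.] [362. 207.] [0.7524 0.0122 0.0039] [0.0017 0.0017]
jar [460. 212.] [283. 160.] [0.5851 0.4277 0.0081] [0.0033 0.0033]
flask [170. 280.] [389. 321.] [ 0.6074 -0.4429 -0.0133] [0.0013 0.0013]
wrist tube_mid [341.6, 16.0] [0.6464 0.1914 0.04  ] [0.6427 0.171  0.1   ]
wrist tube_mid [63.6, 38.1] [0.3322 0.172  0.04  ] [0.3829 0.1549 0.1   ]
wrist tube_mid [210.6, 36.8] [0.5002 0.1713 0.04  ] [0.5218 0.1543 0.1   ]
wrist clip_a [219.2, 318.3] [ 0.4737 -0.1979  0.04  ] [ 0.4998 -0.1509  0.1   ]
[396.7, 244.5] [0.6687 0.1834 0.04  ]
[367.6, 197.9] [0.4912 0.1564 0.04  ]
[360.4, 164.0] [0.3478 0.1783 0.04  ]
{'time': 2.6, 'joint_positions': array([-0.0226,  0.3322, -0.0647,  1.4601,  0.0216,  1.3499, -0.0885]), 'joint_vel': array([-0.0017, -0.0003,  0.0001, -0.0015, -0.0004,  0.0004,  0.0013]), 'joint_torque': array([  0.0001, -62.3032,   0.0243, -39.0115,  -0.0612,   0.0317,
         0.0001]), 'ee_pos': array([0.625 , 0.    , 0.2226]), 'eef_rot': array([0.7071, 0.7071, 0.    , 0.    ]), 'ft_force': array([0.247 , 0.3497, 0.3302]), 'torque': array([ 0.0301,  0.039 , -0.0504]), 'width': 0.08696415995946209}
```

Both views show the candidates: an amber tube with white caps in the white rest (scene 368,198; side 281,189), a smaller amber one lying on the bench (scene 397,244; side 316,186) and a blue one (scene 360,164; side 232,206). By the description it is the larger amber one in the rest. I'll check that in a close crop together with the mixer.

```bash
python3 - <<'E'
import cv2,numpy as np
s,d,w=[cv2.imread(f"pics/{n}0.png") for n in("scene","side","wrist")]
f=lambda im,a,b,c,e:cv2.resize(im[b:e,a:c],(400,300),interpolation=cv2.INTER_CUBIC)
cv2.imwrite("pics/c1.png",np.vstack([np.hstack([f(s,200,175,310,258),f(d,270,210,370,300)]),np.hstack([f(s,330,150,440,260),f(w,0,0,640,400)])]))
E
```

```text
(no output)
```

View pics/c1.png

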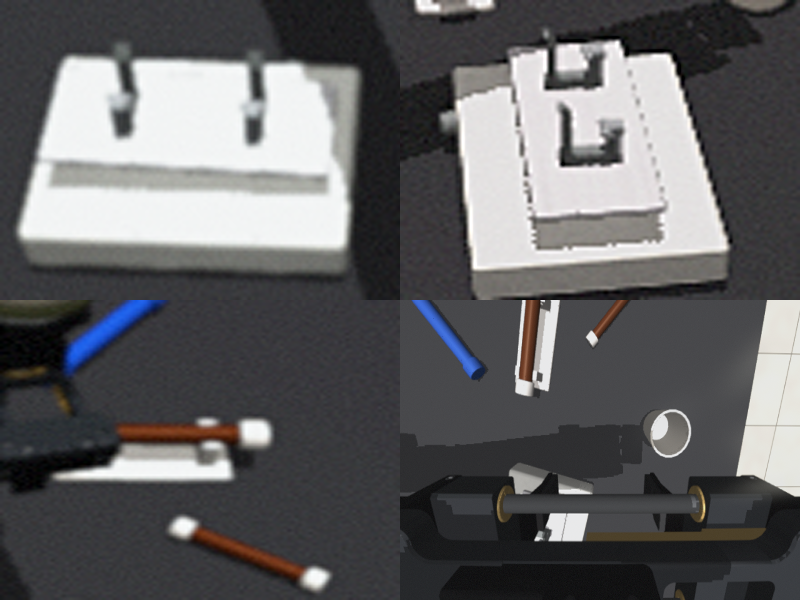

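The crop shows the tube in the rest is thicker and longer than the loose amber one, so the choice holds. On the mixer the prongs face the robot and the jaws face away, so cradle x points roughly along +x world and y roughly along +y. Next I move in for a near look.

Call:
play_rows --pt "0.5 -0.625 0 0 0 0 100" --pt "0.5 -0.625 0 0 0 0 100" --pt "0.5 -0.625 0 0 0 0 100" --pt "0.5 -0.625 0 0 0 0 100"

```text
time: 3.1
ee_pos: [0.4986, 0.1021, 0.2232]
eef_rot: [0.706, 0.708, 0.0, 0.0]
ft_force: [1.0, 0.3, 0.2]
width: 0.087
```

```bash
python3 - <<'E'
from h import *
np.set_printoptions(precision=4,suppress=True)
w=eyes.camera("wrist");save(w,"w1.png")
for q in eyes.landmark_of(w,"tube_mid"):print("mid",np.round(q["xy"]),q["p"],atz(w,q["xy"],.04))
for q in eyes.landmark_of(w,"rest"):print("rest",np.round(q["xy"]),q["p"],atz(w,q["xy"],.0))
for q in eyes.regions_of(w,"tube_mid"):
    ys,xs=np.nonzero(q["region"]);P=np.array([atz(w,(x,y),.04) for x,y in zip(xs,ys)])[:,:2]
    c,(a,b),ang=cv2.minAreaRect(P.astype(np.float32));v=np.linalg.svd(P-P.mean(0),full_matrices=0)[2][0]
    print(np.round(q["xy"]),q["p"],"mean",P.mean(0),"rect",c,a,b,ang,"yaw of y",np.arctan2(-v[0]*np.sign(v[1]),abs(v[1])))
print(r.read_state()["ee_pos"],r.read_state()["time"])
E
```

```text
mid [178. 124.] 0.89 [0.3248 0.1785 0.04  ]
mid [322. 134.] 0.84 [0.4986 0.1676 0.04  ]
mid [438. 107.] 0.61 [0.6366 0.1993 0.04  ]
rest [320. 138.] 0.92 [0.4955 0.1612 0.    ]
[442. 102.] 0.93 mean [0.6399 0.2025] rect (0.6377129554748535, 0.20035742223262787) 0.12505969405174255 0.020866896957159042 43.07425308227539 yaw of y -0.8134264464714397
[171. 116.] 0.93 mean [0.3211 0.188 ] rect (0.3242529630661011, 0.184344083070755) 0.03145619481801987 0.18700097501277924 40.042964935302734 yaw of y 0.6969133462625109
[325. 120.] 0.81 mean [0.499  0.1745] rect (0.4971295893192291, 0.16672587394714355) 0.1995498239994049 0.03233635053038597 76.94544219970703 yaw of y -0.227621034547631
[0.5008 0.099  0.2225] 3.3
```

View pics/w1.png

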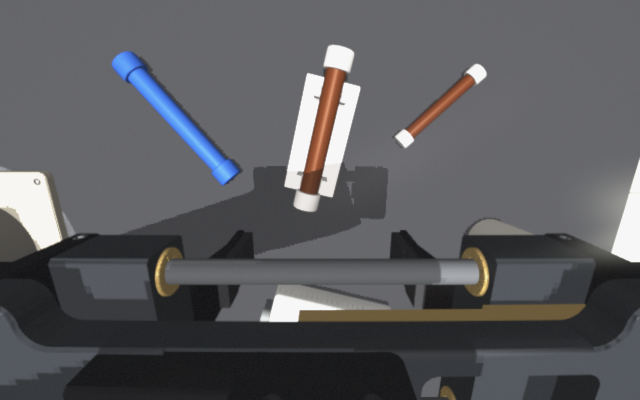

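The tube in the rest lies from (340,55) to (306,202) with its centre near (322,128). That puts it at about (0.498, 0.167), with yaw −0.228 rad. The two look-alikes lie to either side of it. Now I descend and grip.

Call:
play_rows --pt "0.335 -0.01 0 0 0 0.145 100" --pt "0.335 -0.01 0.3 0 0 0.145 100" --pt "0.335 -0.01 0.6 0 0 0.145 100" --pt "0.335 -0.01 0.8 0 0 0.145 100" --pt "0.335 -0.01 0.9 0 0 0.145 100"

```text
time: 3.92
ee_pos: [0.4974, 0.1656, 0.0397]
eef_rot: [0.783, 0.622, -0.002, -0.001]
ft_force: [0.3, -0.1, 0.2]
width: 0.0868
```

Call:
play_rows --pt "0 0 0.095 0 0 0 100" --pt "0 0 0.095 0 0 0 100"

```text
time: 4.18
ee_pos: [0.4976, 0.1659, 0.022]
eef_rot: [0.783, 0.622, -0.001, -0.0]
ft_force: [0.0, -0.1, -0.6]
width: 0.0869
```

Call:
play_rows --pt "0 0 0 0 0 0 0" --pt "0 0 0 0 0 0 0" --pt "0 0 0 0 0 0 0" --pt "0 0 0 0 0 0 0" --squeeze 15

```text
time: 4.68
ee_pos: [0.4982, 0.1671, 0.0239]
eef_rot: [0.783, 0.622, 0.0, 0.0]
ft_force: [-1.0, 0.2, -0.2]
width: 0.0548
```

Call:
play_rows --pt "0 0 0 0 0 0 0" --pt "0 0 0 0 0 0 0" --pt "0 0 0 0 0 0 0" --pt "0 0 0 0 0 0 0"

```text
time: 5.18
ee_pos: [0.498, 0.167, 0.0236]
eef_rot: [0.783, 0.622, 0.0, 0.0]
ft_force: [0.4, -0.5, 0.3]
width: 0.0234
```

Call:
play_rows --pt "0 0 0 0 0 0 0" --pt "0 0 0 0 0 0 0"

```text
time: 5.42
ee_pos: [0.4981, 0.167, 0.0236]
eef_rot: [0.783, 0.622, 0.0, 0.0]
ft_force: [0.3, 0.1, 0.9]
width: 0.0233
```

Call:
play_rows --pt "0 0 -0.2 0 0 0 0" --pt "0 0 -0.5 0 0 0 0" --pt "0 0 -0.8 0 0 0 0" --pt "0 0 -1 0 0 0 0"

```text
time: 5.92
ee_pos: [0.4984, 0.1672, 0.2264]
eef_rot: [0.783, 0.622, 0.001, 0.0]
ft_force: [1.1, 0.8, -2.5]
width: 0.0232
```

Call:
play_rows --pt "-0.24 0.11 -0.05 0 0 0 0" --pt "-0.48 0.22 -0.1 0 0 0 0" --pt "-0.72 0.33 -0.1 0 0 0 0" --pt "-0.97 0.45 -0.1 0 0 0 0"

```text
time: 6.42
ee_pos: [0.5419, -0.0438, 0.2435]
eef_rot: [0.783, 0.622, 0.0, -0.0]
ft_force: [0.8, -0.0, -1.8]
width: 0.0233
```

Call:
play_rows --pt "-0.24 0.11 0 0 0 0 0" --pt "-0.48 0.22 0 0 0 0 0" --pt "-0.72 0.33 0 0 0 0 0" --pt "-0.97 0.45 0 0 0 0 0" --pt "-0.97 0.45 0 0 0 0 0"

```text
time: 7.05
ee_pos: [0.5844, -0.2571, 0.2423]
eef_rot: [0.785, 0.619, -0.002, 0.0]
ft_force: [-0.3, 1.2, -1.8]
width: 0.0235
```

```bash
python3 - <<'E'
from h import *
np.set_printoptions(precision=4,suppress=True)
w=eyes.camera("wrist");s=eyes.camera("scene");d=eyes.camera("side");save(w,"w2.png")
for l in("clip_a","cradle","tube_mid"):
  for n,p in(("w",w),("s",s),("d",d)):
    for q in eyes.landmark_of(p,l)[:4]:print(l,n,np.round(q["xy"],1),round(q["p"],2),atz(p,q["xy"],.105))
print(r.read_state())
E
```

```text
clip_a w [224.5 204.2] 0.63 [ 0.4741 -0.2423  0.105 ]
clip_a w [215.3 109.4] 0.57 [ 0.4977 -0.1432  0.105 ]
clip_a w [220.1 156.1] 0.21 [ 0.4869 -0.1899  0.105 ]
clip_a s [272.3 203.3] 0.65 [ 0.5005 -0.1348  0.105 ]
clip_a s [231.2 200.6] 0.6 [ 0.4659 -0.2456  0.105 ]
clip_a d [312.7 230.1] 0.79 [ 0.5005 -0.1451  0.105 ]
clip_a d [317.1 250.2] 0.73 [ 0.4812 -0.2285  0.105 ]
cradle w [218. 153.] 0.58 [ 0.4858 -0.1862  0.105 ]
cradle s [248.7 203.8] 0.59 [ 0.488  -0.1992  0.105 ]
cradle d [315.6 237.4] 0.94 [ 0.4968 -0.1779  0.105 ]
tube_mid w [321.3 251.2] 0.64 [ 0.5672 -0.324   0.105 ]
tube_mid s [218.4 199.1] 0.96 [ 0.4527 -0.2801  0.105 ]
tube_mid s [358.5 163. ] 0.83 [0.4017 0.1481 0.105 ]
tube_mid s [396.1 247.3] 0.64 [0.7119 0.1527 0.105 ]
tube_mid d [355.9 203.5] 0.78 [ 0.679  -0.0764  0.105 ]
tube_mid d [231.8 206.2] 0.58 [0.2981 0.0597 0.105 ]
tube_mid d [317.5 183.4] 0.5 [0.6054 0.0764 0.105 ]
{'time': 7.65, 'joint_positions': array([ 0.2412,  0.3471,  0.1218,  1.4015, -0.0421,  1.3953,  0.1358]), 'joint_vel': array([ 0.0022,  0.0034,  0.0009,  0.0005, -0.0009, -0.0012,  0.0014]), 'joint_torque': array([ -0.109 , -64.071 ,   2.5062, -40.1294,  -0.0609,   0.049 ,
        -0.0014]), 'ee_pos': array([ 0.5858, -0.2513,  0.2437]), 'eef_rot': array([0.7828, 0.6223, 0.0001, 0.0001]), 'ft_force': array([-0.6844, -0.0409, -3.0029]), 'torque': array([-0.0164,  0.0207, -0.0667]), 'width': 0.023291208435375663}
```

View pics/w2.png

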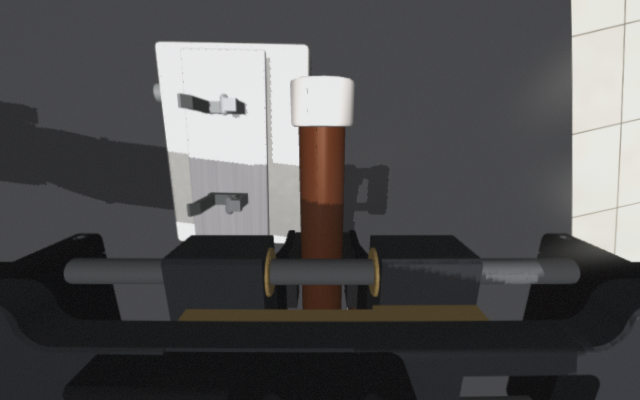

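The wrist view shows the tube gripped, with its far cap at (322,100). The mixer tray spans from about (182,50) to (266,240), with clips at (228,104) and (233,203). I'll fit the tray pose to all views together.

```bash
cat > fit.py <<'E'
from h import *
def T(q,P):
    x,y,z,yaw,tilt=q
    Rm=Ro.from_euler("ZX",[yaw,tilt]).as_matrix()
    return (np.atleast_2d(P)@Rm.T)+[x,y,z]
def fit(obs,q0=(.488,-.19,.105,-.3,0)):
    f=lambda q:np.concatenate([((proj(p,T(q,P))-np.array(xy))/sg).ravel() for p,P,xy,sg in obs])
    s=least_squares(f,q0,loss="soft_l1",x_scale=[.01,.01,.01,.1,.1]);return s.x,f(s.x).reshape(-1,2),np.sqrt(np.diag(np.linalg.inv(s.jac.T@s.jac)))
E
python3 - <<'E'
from fit import *
np.set_printoptions(precision=4,suppress=True)
s=eyes.camera("scene");d=eyes.camera("side");w=eyes.camera("wrist")
C=lambda a,b:[.045*a,.11*b,-.024]
A=[0,-.05,0];B=[0,.05,0];M=[0,0,0]
co=[(s,C(-1,-1),(217.3,190.8),1),(s,C(1,-1),(211,219.3),1),(s,C(1,1),(290.2,223.4),1),(s,C(-1,1),(283.3,193),1),
(d,C(-1,-1),(303.7,273.9),1),(d,C(1,-1),(335.7,272.1),1),(d,C(1,1),(324.5,222),1),(d,C(-1,1),(298,225),1),
(w,C(-1,1),(182,50),1),(w,C(1,1),(265,52),1)]
la=[(s,A,(231.5,199.5),2),(s,B,(270,204.5),2),(s,M,(249,202.8),2),(d,A,(316,249.3),2),(d,B,(313.5,229.5),2),(d,M,(315,240),2),
(w,A,(224.5,204.2),2),(w,B,(215.3,109.4),2),(w,M,(218,153),2)]
for n,o in(("all",co+la),("corners",co),("marks",la)):
    q,res,sd=fit(o);print(n,q,"sd",sd);
    if n=="all":print(res.T)
E
```

```text
all [ 0.4895 -0.187   0.1095 -0.2558 -0.0335] sd [0.001  0.0011 0.002  0.0098 0.0196]
[[ 0.4196  0.3692  1.212  10.2247 -0.884   0.0984 -0.1792 -1.8859 -0.7169
   0.5457  1.7068  0.4709  1.975   0.2882 -0.5477 -0.2927 -0.5645  1.4622
   1.4252]
 [ 2.7536 -0.589  -0.8291  4.3363 -0.0872 -1.3238 -1.3641 -2.1082  1.452
   1.5232  1.0337 -0.5759 -0.1706  0.6782 -0.7799 -0.5571 -0.2754 -0.0922
   2.6174]]
corners [ 0.4899 -0.1869  0.1091 -0.2549 -0.0304] sd [0.0012 0.0015 0.0024 0.0106 0.0206]
marks [ 0.4881 -0.1864  0.1091 -0.1956 -0.1325] sd [0.0019 0.0015 0.0036 0.0452 0.0866]
```

Call:
play_rows --pt "0.1 -0.27 0 0 0 0.018 0" --pt "0.205 -0.54 0 0 0 0.018 0" --pt "0.205 -0.54 0.2 0 0 0.018 0" --pt "0.205 -0.54 0.475 0 0 0.018 0" --pt "0.205 -0.54 0.475 0 0 0.018 0"

```text
time: 8.43
ee_pos: [0.4872, -0.1865, 0.1456]
eef_rot: [0.792, 0.611, -0.002, -0.003]
ft_force: [0.1, 0.3, -0.7]
width: 0.0237
```

```bash
python3 - <<'E'
from fit import *
np.set_printoptions(precision=4,suppress=True)
s=eyes.camera("scene");d=eyes.camera("side")
st=r.read_state();print(st["ee_pos"],st["eef_rot"],st["ft_force"],st["time"])
a=[q["xy"] for q in eyes.landmark_of(s,"tube_mid")][:3];b=[q["xy"] for q in eyes.landmark_of(d,"tube_mid")][:3]
for i in a:
  for j in b:
    X,e=tri([(s,i),(d,j)])
    if max(e)<.01:print(np.round(i),np.round(j),X,e[0])
q=[.4897,-.187,.1093,-.2555,-.03]
ps={}
for n,p,c in(("s",s,(195,165,305,255)),("d",d,(265,190,365,290))):
    k=4;im=cv2.resize(p["image"][c[1]:c[3],c[0]:c[2],::-1],None,fx=k,fy=k,interpolation=cv2.INTER_CUBIC)
    pt=lambda P:((proj(p,T(q,P))-[c[0]-.5,c[1]-.5])*k).astype(int)
    cv2.polylines(im,[pt([[-.045,-.11,-.024],[.045,-.11,-.024],[.045,.11,-.024],[-.045,.11,-.024]])],True,(0,255,0),1)
    for y in(-.05,.05):
        cv2.polylines(im,[pt([[-.0124,y,-.012],[-.0124,y,.028]])],False,(0,0,255),1)
        cv2.circle(im,tuple(pt([[.0117,y,.0117]])[0].tolist()),3,(255,0,255),1)
    ps[n]=cv2.copyMakeBorder(im,0,400-im.shape[0],0,0,cv2.BORDER_CONSTANT)
cv2.imwrite("pics/o1.png",cv2.resize(np.hstack([ps["s"],ps["d"]]),(798,380)))
E
```

```text
[ 0.4904 -0.1875  0.1501] [0.7917 0.611  0.0003 0.0003] [ 0.7241 -0.144  -2.6545] 8.525
[358. 163.] [232. 206.] [0.3119 0.1871 0.0069] 0.0014955811689228683
[358. 163.] [281. 159.] [0.491  0.1119 0.2066] 0.004837230902921434
[250. 188.] [315. 224.] [ 0.4896 -0.1888  0.1687] 0.0012280262841680835
```

View pics/o1.png

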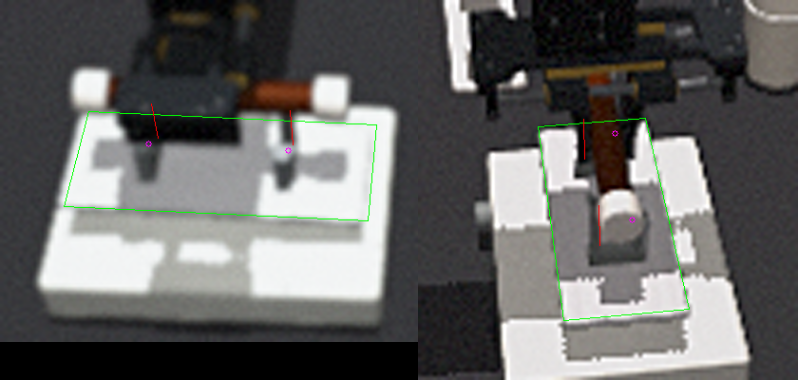

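The overlay of the fitted tray matches the edges in both views within about a pixel, and the tube centre triangulates to within 1–2 mm of the gripper centre. Now I lower the tube in steps and watch the force.

Call:
play_rows --pt "0 0.005 0.07 0 0 0 0" --pt "0 0.005 0.14 0 0 0 0" --pt "0 0.005 0.14 0 0 0 0"

```text
time: 9.0
ee_pos: [0.4901, -0.1874, 0.1192]
eef_rot: [0.792, 0.611, -0.001, -0.001]
ft_force: [-0.1, 1.1, -2.0]
width: 0.0235
```

Call:
play_rows --pt "0 0 0.015 0 0 0 0" --pt "0 0 0.015 0 0 0 0"

```text
time: 9.25
ee_pos: [0.4906, -0.1875, 0.1177]
eef_rot: [0.792, 0.611, -0.0, -0.0]
ft_force: [-2.8, 0.8, 1.0]
width: 0.0241
```

Call:
play_rows --pt "0 0 0.01 0 0 0 0" --pt "0 0 0.01 0 0 0 0"

```text
time: 9.5
ee_pos: [0.4908, -0.1875, 0.1159]
eef_rot: [0.792, 0.611, 0.0, 0.0]
ft_force: [-3.7, 2.0, 4.2]
width: 0.0237
```

Contact at an axis height about 23 mm above the seat, as expected. I ease the force off and release.

Call:
play_rows --pt "0 -0.005 -0.005 0 0 0 0" --pt "0 -0.005 -0.005 0 0 0 0"

```text
time: 9.75
ee_pos: [0.4901, -0.1873, 0.1166]
eef_rot: [0.792, 0.611, 0.0, 0.0]
ft_force: [0.3, -0.2, -0.7]
width: 0.0235
```

Call:
play_rows --pt "0 0 0 0 0 0 34" --pt "0 0 0 0 0 0 40" --pt "0 0 0 0 0 0 50" --pt "0 0 0 0 0 0 60" --pt "0 0 0 0 0 0 60"

```text
time: 10.38
ee_pos: [0.4898, -0.1873, 0.1166]
eef_rot: [0.792, 0.611, 0.0, 0.0]
ft_force: [0.1, -0.3, 0.4]
width: 0.0505
```

```bash
python3 - <<'E'
from fit import *
np.set_printoptions(precision=4,suppress=True)
s=eyes.camera("scene");d=eyes.camera("side")
st=r.read_state();print(st["ee_pos"],st["width"],st["ft_force"],st["time"])
for i in eyes.landmark_of(s,"tube_mid"):
  for j in eyes.landmark_of(d,"tube_mid"):
    X,e=tri([(s,i["xy"]),(d,j["xy"])])
    if max(e)<.01 and X[1]<0:print(X,e[0])
f=lambda p,c:cv2.resize(p["image"][c[1]:c[3],c[0]:c[2],::-1],(400,360),interpolation=cv2.INTER_CUBIC)
cv2.imwrite("pics/o2.png",np.hstack([f(s,(195,165,305,255)),f(d,(265,190,365,290))]))
E
```

```text
[ 0.4898 -0.1873  0.1165] 0.05143357574936139 [-0.3268  0.5748 -0.1071] 10.475
[ 0.4907 -0.1929  0.1397] 0.004605979111370787
```

View pics/o2.png

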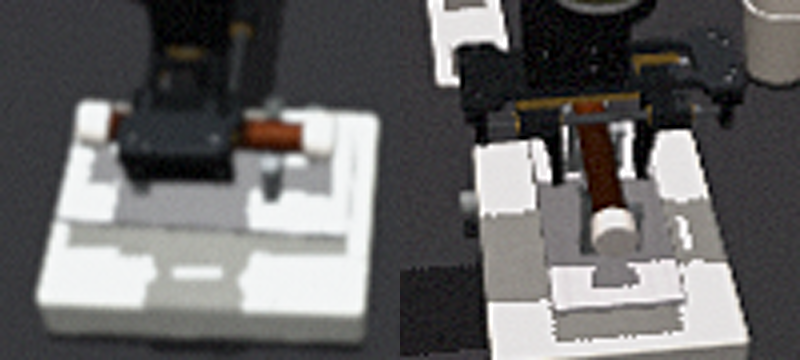

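The tube rests across both clips, with its caps at (95,122) and (318,135) in the scene crop and at (614,230) in the side crop. The fingers are clear of it. Next I lift, shut the fingers and come down on the middle of the tube.

Call:
play_rows --pt "0 0 -0.04 0 0 0 60" --pt "0 0 -0.12 0 0 0 60" --pt "0 0 -0.225 0 0 0 60" --pt "0 0 -0.225 0 0 0 0" --pt "0 0 -0.225 0 0 0 0"

```text
time: 11.3
ee_pos: [0.4898, -0.1872, 0.1616]
eef_rot: [0.792, 0.611, 0.0, 0.0]
ft_force: [0.4, 0.1, -0.9]
width: 0.0399
```

Call:
play_rows --pt "0 0 0 0 0 0 0" --pt "0 0 0 0 0 0 0" --pt "0 0 0 0 0 0 0" --pt "0 0 0 0 0 0 0"

```text
time: 11.8
ee_pos: [0.4898, -0.1873, 0.1615]
eef_rot: [0.792, 0.611, -0.0, -0.0]
ft_force: [0.1, 0.4, 0.4]
width: 0.0029
```

```bash
python3 - <<'E'
from fit import *
np.set_printoptions(precision=4,suppress=True)
s=eyes.camera("scene");d=eyes.camera("side")
for l in("tube_mid","cradle","clip_a"):
 for i in eyes.landmark_of(s,l):
  for j in eyes.landmark_of(d,l):
    X,e=tri([(s,i["xy"]),(d,j["xy"])])
    if max(e)<.01 and X[1]<0:print(l,X,e[0])
for n,p in(("s",s),("d",d)):
  for q in eyes.regions_of(p,"tube_mid"):
    ys,xs=np.nonzero(q["region"]);print(n,q["xy"],q["p"],cv2.minAreaRect(np.c_[xs,ys].astype(np.float32)))
st=r.read_state();print(st["ee_pos"],st["width"],st["ft_force"],st["time"])
E
```

```text
tube_mid [ 0.4874 -0.1845  0.1284] 0.0073431405930114504
cradle [ 0.4916 -0.1997  0.1157] 0.0020863769212119774
clip_a [ 0.4807 -0.2326  0.1125] 0.002781474721886955
clip_a [ 0.5019 -0.1353  0.1019] 0.0020608817205530687
s [264.9, 198.1] 0.94 ((251.4085693359375, 197.46304321289062), (71.23600006103516, 11.228092193603516), 3.5763344764709473)
s [357.3, 162.5] 0.9 ((357.4364318847656, 162.39181518554688), (9.17241382598877, 48.10344696044922), 43.602821350097656)
s [398.1, 243.4] 0.73 ((397.6045837402344, 242.29664611816406), (46.06510925292969, 6.733179092407227), 27.21611213684082)
s [369.2, 207.7] 0.33 ((368.5, 204.5), (21.0, 49.0), 90.0)
d [232.1, 204.8] 0.77 ((233.33450317382812, 205.4373779296875), (46.587371826171875, 7.254788398742676), 20.72555923461914)
d [317.2, 244.0] 0.72 ((315.6069641113281, 237.445068359375), (47.28978729248047, 12.468690872192383), 81.25383758544922)
[ 0.4898 -0.1873  0.1615] 0.0004789664351563329 [ 0.0352 -0.6538  0.0602] 12.5
```

Call:
play_rows --pt "0 0 0.04 0 0 0 0" --pt "0 0 0.075 0 0 0 0" --pt "0 0 0.075 0 0 0 0"

```text
time: 12.88
ee_pos: [0.4893, -0.1871, 0.1456]
eef_rot: [0.792, 0.611, -0.0, -0.001]
ft_force: [0.9, -0.2, -0.2]
width: 0.0004
```

Call:
play_rows --pt "0 0 0.01 0 0 0 0" --pt "0 0 0.01 0 0 0 0"

```text
time: 13.12
ee_pos: [0.4898, -0.1873, 0.1445]
eef_rot: [0.792, 0.611, 0.0, -0.0]
ft_force: [0.0, 0.1, -0.5]
width: 0.0004
```

Call:
play_rows --pt "0 0 0.01 0 0 0 0" --pt "0 0 0.01 0 0 0 0"

```text
time: 13.38
ee_pos: [0.4901, -0.1874, 0.1429]
eef_rot: [0.792, 0.611, 0.0, 0.0]
ft_force: [-0.2, 1.0, 3.2]
width: 0.0005
```

Call:
play_rows --pt "0 0 0.01 0 0 0 0" --pt "0 0 0.01 0 0 0 0"

```text
time: 13.62
ee_pos: [0.4901, -0.1874, 0.1409]
eef_rot: [0.792, 0.611, 0.0, 0.0]
ft_force: [-0.1, 0.2, 4.1]
width: 0.0006
```

Call:
play_rows --pt "0 0 0.01 0 0 0 0" --pt "0 0 0.01 0 0 0 0"

```text
time: 13.88
ee_pos: [0.4901, -0.1874, 0.1389]
eef_rot: [0.792, 0.611, 0.0, 0.0]
ft_force: [-1.0, -0.4, 4.8]
width: 0.0002
```

Call:
play_rows --pt "0 0 0.01 0 0 0 0" --pt "0 0 0.01 0 0 0 0"

```text
time: 14.12
ee_pos: [0.49, -0.1874, 0.1368]
eef_rot: [0.792, 0.611, 0.0, 0.0]
ft_force: [-1.0, 0.1, 4.6]
width: 0.0007
```

Call:
play_rows --pt "0 0 0.01 0 0 0 0" --pt "0 0 0.01 0 0 0 0"

```text
time: 14.38
ee_pos: [0.4901, -0.1874, 0.1348]
eef_rot: [0.792, 0.611, 0.0, 0.0]
ft_force: [0.4, -0.5, 4.3]
width: 0.0003
```

Force is constant at about 4.5 N, so the column is sliding. I continue in the same small steps.

Call:
play_rows --pt "0 0 0.01 0 0 0 0" --pt "0 0 0.01 0 0 0 0" --pt "0 0 0.02 0 0 0 0" --pt "0 0 0.02 0 0 0 0"

```text
time: 14.88
ee_pos: [0.4889, -0.1872, 0.1307]
eef_rot: [0.792, 0.611, -0.001, -0.001]
ft_force: [-6.2, 1.3, 8.2]
width: 0.0006
```

Call:
play_rows --pt "0 0 0.01 0 0 0 0" --pt "0 0 0.01 0 0 0 0"

```text
time: 15.12
ee_pos: [0.4884, -0.1871, 0.1285]
eef_rot: [0.792, 0.611, -0.001, -0.001]
ft_force: [-7.1, 1.5, 8.6]
width: 0.0008
```

Call:
play_rows --pt "0 0 0.01 0 0 0 0" --pt "0 0 0.01 0 0 0 0"

```text
time: 15.38
ee_pos: [0.4898, -0.1875, 0.1269]
eef_rot: [0.792, 0.611, 0.0, 0.0]
ft_force: [-2.7, 0.3, 6.2]
width: 0.0004
```

Call:
play_rows --pt "0 0 0.01 0 0 0 0" --pt "0 0 0.01 0 0 0 0"

```text
time: 15.62
ee_pos: [0.4897, -0.1876, 0.1248]
eef_rot: [0.792, 0.611, -0.0, 0.0]
ft_force: [-1.5, -0.6, 5.6]
width: 0.0007
```

A sideways force appeared and then dropped, so I look before going on.

```bash
python3 - <<'E'
from fit import *
s=eyes.camera("scene");d=eyes.camera("side");print(r.read_state()["ft_force"],r.read_state()["ee_pos"])
f=lambda p,c:cv2.resize(p["image"][c[1]:c[3],c[0]:c[2],::-1],(400,400),interpolation=cv2.INTER_CUBIC)
cv2.imwrite("pics/o3.png",np.hstack([f(s,(195,165,295,265)),f(d,(270,190,360,280))]))
E
```

```text
[-1.99538873 -0.25256618  6.10206511] [ 0.48973561 -0.18755835  0.12481216]
```

View pics/o3.png

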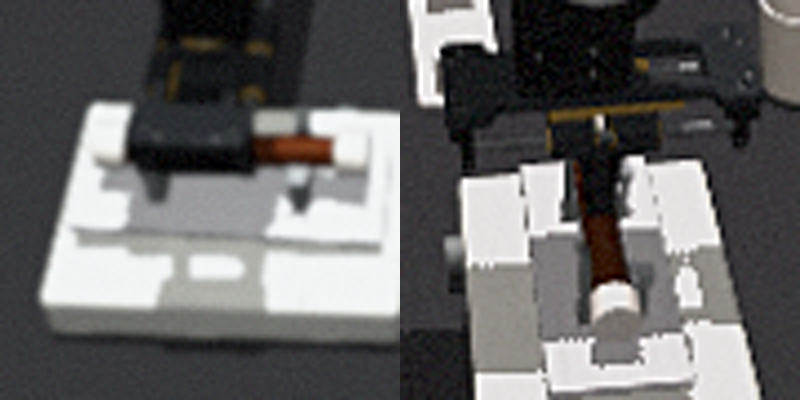

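The tool is still on the middle of the tube, and the tube is still lined up with the clips. I keep pushing.

Call:
play_rows --pt "0 0 0.01 0 0 0 0" --pt "0 0 0.01 0 0 0 0"

```text
time: 15.98
ee_pos: [0.4897, -0.1876, 0.1227]
eef_rot: [0.792, 0.611, -0.0, 0.0]
ft_force: [-0.8, -1.1, 4.6]
width: 0.0004
```

Call:
play_rows --pt "0 0 0.01 0 0 0 0" --pt "0 0 0.01 0 0 0 0"

```text
time: 16.23
ee_pos: [0.4896, -0.1875, 0.1202]
eef_rot: [0.792, 0.611, -0.0, -0.0]
ft_force: [0.1, -1.9, 0.9]
width: 0.0008
```

Call:
play_rows --pt "0 0 0.01 0 0 0 0" --pt "0 0 0.01 0 0 0 0"

```text
time: 16.48
ee_pos: [0.4901, -0.1872, 0.1187]
eef_rot: [0.792, 0.611, 0.0, 0.0]
ft_force: [0.2, -0.1, 4.2]
width: 0.0005
```

Call:
play_rows --pt "0 0 0.01 0 0 0 0" --pt "0 0 0.01 0 0 0 0"

```text
time: 16.73
ee_pos: [0.4904, -0.1868, 0.1169]
eef_rot: [0.791, 0.611, 0.001, 0.0]
ft_force: [0.3, -0.0, 5.2]
width: 0.0004
```

Call:
play_rows --pt "0 0 0.01 0 0 0 0" --pt "0 0 0.01 0 0 0 0"

```text
time: 16.98
ee_pos: [0.4905, -0.1865, 0.1148]
eef_rot: [0.791, 0.611, 0.001, 0.0]
ft_force: [1.8, 2.3, 3.8]
width: 0.0007
```

Call:
play_rows --pt "0 0 0.01 0 0 0 0" --pt "0 0 0.01 0 0 0 0"

```text
time: 17.23
ee_pos: [0.4892, -0.1872, 0.1119]
eef_rot: [0.792, 0.611, -0.0, -0.0]
ft_force: [-0.8, 0.9, -0.1]
width: 0.0003
```

```bash
python3 - <<'E'
from fit import *
s=eyes.camera("scene");d=eyes.camera("side");print(r.read_state()["ft_force"],r.read_state()["ee_pos"])
for l in("tube_mid","cradle","clip_a"):
 for i in eyes.landmark_of(s,l):
  for j in eyes.landmark_of(d,l):
    X,e=tri([(s,i["xy"]),(d,j["xy"])])
    if max(e)<.01 and X[1]<0:print(l,X,e[0])
f=lambda p,c:cv2.resize(p["image"][c[1]:c[3],c[0]:c[2],::-1],(400,400),interpolation=cv2.INTER_CUBIC)
cv2.imwrite("pics/o4.png",np.hstack([f(s,(205,165,305,265)),f(d,(270,190,360,280))]))
E
```

```text
[ 0.36631599 -0.32293062  0.27265138] [ 0.48923486 -0.18745996  0.11204631]
tube_mid [ 0.48522623 -0.18891066  0.09682346] 0.002622009606836479
cradle [ 0.48617255 -0.19887641  0.10417887] 0.001570795780640415
clip_a [ 0.48020103 -0.23831575  0.10473314] 0.008313586820569568
```

View pics/o4.png

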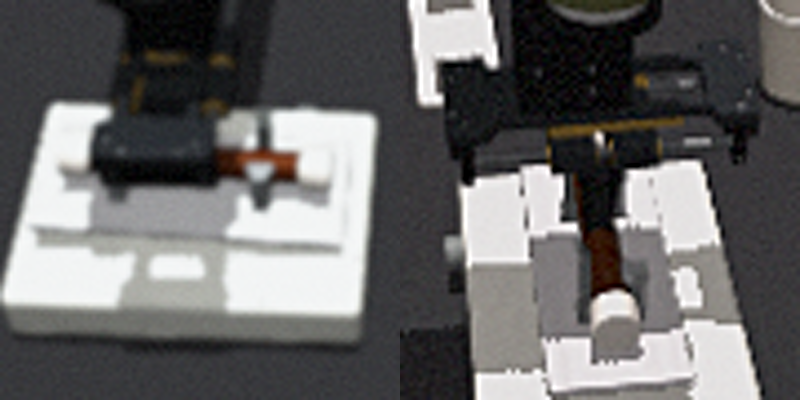

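The jaw of clip b (265,170) is now over the tube, and the last force drop suggests clip a snapped as well. I press on to a firm contact to make sure it is seated.

Call:
play_rows --pt "0 0 0.005 0 0 0 0" --pt "0 0 0.005 0 0 0 0"

```text
time: 18.02
ee_pos: [0.49, -0.1873, 0.1117]
eef_rot: [0.792, 0.611, 0.0, 0.0]
ft_force: [0.5, -0.0, 1.5]
width: 0.0003
```

Call:
play_rows --pt "0 0 0.005 0 0 0 0" --pt "0 0 0.005 0 0 0 0"

```text
time: 18.27
ee_pos: [0.4906, -0.1875, 0.1114]
eef_rot: [0.792, 0.611, 0.001, 0.001]
ft_force: [-0.1, 0.2, 6.9]
width: 0.0006
```

Call:
play_rows --pt "0 0 0.005 0 0 0 0" --pt "0 0 0.005 0 0 0 0"

```text
time: 18.52
ee_pos: [0.4913, -0.1877, 0.1112]
eef_rot: [0.792, 0.611, 0.001, 0.001]
ft_force: [-1.1, 0.4, 11.1]
width: 0.0004
```

A rigid stop: about 4–5 N per mm commanded, with almost no travel. I push once more to about 18 N, then lift off and inspect.

Call:
play_rows --pt "0 0 0.005 0 0 0 0" --pt "0 0 0.008 0 0 0 0" --pt "0 0 0.008 0 0 0 0"

```text
time: 18.9
ee_pos: [0.4921, -0.1879, 0.1109]
eef_rot: [0.792, 0.611, 0.002, 0.002]
ft_force: [-2.4, 1.4, 21.6]
width: 0.0002
```

Call:
play_rows --pt "0 0 -0.05 0 0 0 0" --pt "0 0 -0.3 0 0 0 0" --pt "0.2 0 -0.6 0 0 0 0" --pt "-0.3 0.1 -0.7 0 0 0 0" --pt "-0.4 0.3 -0.7 0 0 0 0"

```text
time: 19.52
ee_pos: [0.5225, -0.271, 0.2487]
eef_rot: [0.791, 0.611, 0.001, 0.001]
ft_force: [0.7, -1.0, 0.6]
width: 0.0007
```

```bash
python3 - <<'E'
from fit import *
s=eyes.camera("scene");d=eyes.camera("side");w=eyes.camera("wrist");print(r.read_state()["ft_force"],r.read_state()["ee_pos"],r.read_state()["time"])
for l in("tube_mid","cradle","clip_a"):
 for i in eyes.landmark_of(s,l):
  for j in eyes.landmark_of(d,l):
    X,e=tri([(s,i["xy"]),(d,j["xy"])])
    if max(e)<.01 and X[1]<0:print(l,X,e[0])
f=lambda p,c:cv2.resize(p["image"][c[1]:c[3],c[0]:c[2],::-1],(400,300),interpolation=cv2.INTER_CUBIC)
cv2.imwrite("pics/o5.png",np.vstack([np.hstack([f(s,(205,180,301,252)),f(d,(270,210,366,282))]),cv2.resize(f(w,(0,0,640,400)),(800,300))]))
E
```

```text
[-0.56236978  1.00526336 -1.03225852] [ 0.52223862 -0.27231966  0.24558879] 19.675
tube_mid [ 0.48928699 -0.19146238  0.09787104] 0.003236037877344111
cradle [ 0.48667755 -0.19383282  0.10298721] 0.0018049998079701505
clip_a [ 0.48118298 -0.24076946  0.11403258] 0.0022401048666682104
clip_a [ 0.50399066 -0.14445983  0.09874911] 0.0007607564631673308
```

View pics/o5.png

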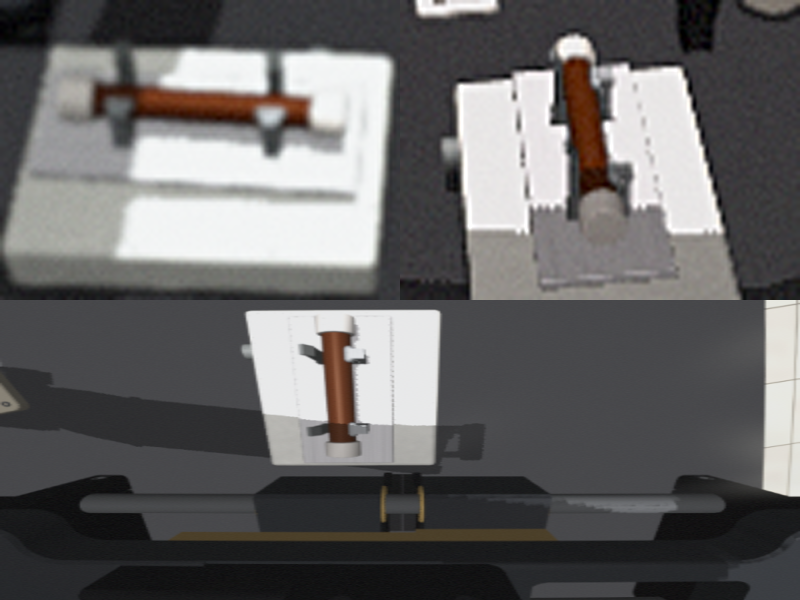

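In all three views the jaws stand over the tube: scene crop (120,105) and (270,118), wrist (357,353) and (355,428). I check the tube's tilt and height against the tray with a numeric fit.

```bash
python3 - <<'E'
from fit import *
np.set_printoptions(precision=4,suppress=True)
s=eyes.camera("scene");d=eyes.camera("side");w=eyes.camera("wrist")
C=lambda a,b:[.045*a,.11*b,-.024]
co=[(s,C(1,-1),(212.2,222.7),1),(s,C(1,1),(290.7,227),1),(d,C(-1,-1),(303.6,279.1),1),(d,C(1,-1),(336.5,276),1),(d,C(1,1),(325.2,225.6),1),(d,C(-1,1),(297.1,227.3),1),
(w,C(-1,1),(232,24),1),(w,C(1,1),(313.6,21.3),1),(w,C(-1,-1),(242.4,216),1),(w,C(1,-1),(315,216),1)]
q,res,sd=fit(co);print("tray",q,"sd",sd);print(res.T)
E=[0,-.095,0];F=[0,.095,0]
tu=[(s,E,(218.7,204),1),(s,F,(287.8,205.9),1),(d,E,(319.2,263.3),1),(d,F,(311.3,220.8),1),(w,F,(268,20),1),(w,E,(274.4,206.7),1)]
t,res,sd=fit(tu);print("tube",t,"sd",sd);print(res.T)
Rm=Ro.from_euler("ZX",q[3:]).as_matrix();print("tube in cradle",(t[:3]-q[:3])@Rm, "dyaw,dtilt",t[3:]-q[3:])
# detailed crop
f=lambda p,c:cv2.resize(p["image"][c[1]:c[3],c[0]:c[2],::-1],(800,300),interpolation=cv2.INTER_LANCZOS4)
cv2.imwrite("pics/o6.png",np.vstack([f(s,(212,188,292,218)),cv2.resize(np.ascontiguousarray(d["image"][215:275,275:355,::-1]),(400,300),interpolation=cv2.INTER_LANCZOS4).repeat(1,0) if 0 else cv2.resize(np.hstack([d["image"][212:272,290:350,::-1],w["image"][20:220:1,220:330,::-1][::1][:200,:110][::1] if 0 else cv2.resize(w["image"][15:220,220:325,::-1],(100,60))]),(800,300),interpolation=cv2.INTER_LANCZOS4)]))
E
```

```text
tray [ 0.4886 -0.1855  0.0918 -0.2583 -0.0097] sd [0.0008 0.0013 0.0017 0.0065 0.0204]
[[ 1.3501  1.5611 -1.2388 -1.5847 -1.3143 -1.1824  0.2845  0.5991  3.0207
  -0.1151]
 [-0.1281 -1.5564 -0.7389 -0.6049 -1.7042 -1.1937  0.5     3.1134 -0.206
  -0.0098]]
tube [ 0.4905 -0.1795  0.1013 -0.2651  0.011 ] sd [0.0011 0.0012 0.0027 0.012  0.0331]
[[ 3.5532  2.0546 -1.5498 -0.8468  0.4029  0.8508]
 [-0.8867 -0.798  -0.0551 -2.6497  1.2183 -0.0107]]
tube in cradle [0.0003 0.0062 0.0096] dyaw,dtilt [-0.0068  0.0207]
```

View pics/o6.png

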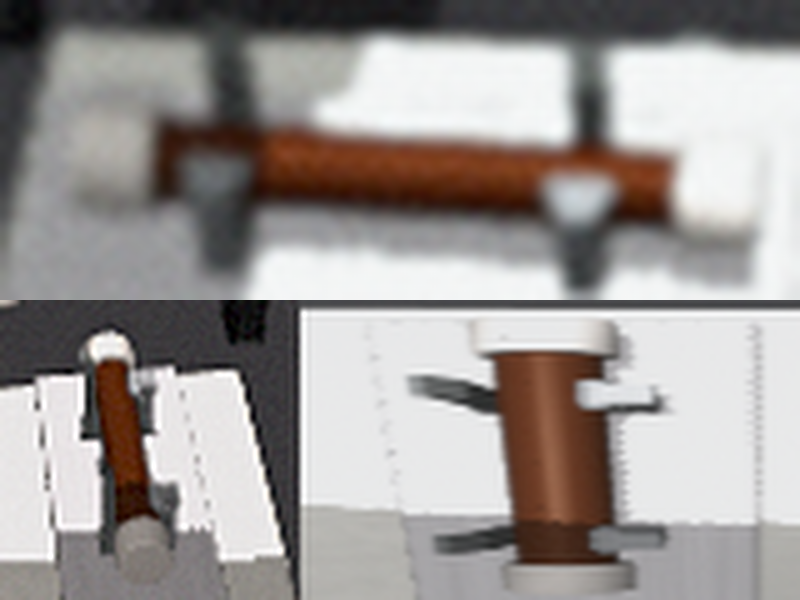

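Relative tilt is 0.02 rad and relative yaw 0.007 rad. Seen from above, both noses overlap the tube's edge, which is only possible with the tube below them. Together with the rigid stop at 21.6 N this shows it is home, and the arm is clear, so I hand in.

```bash
python3 -c "
from bench import r,job
print(job.close_job(), r.read_state()['time'])"
```

```text
the job is handed in; nothing more can be done
the job is handed in; nothing more can be done
```

I laid the amber tube across the clips' closed jaws, let go of it, pushed it down until it seated in both clips, and handed the job in at about 20 s. I believe it is fully home, but one height measurement disagreed; the job reported no verdict.

- **Push:** the column slid down at about 4–5 N. I then saw two snaps and a rigid stop, with a peak push of 21.6 N.
- **Last checks, agreeing:** both jaw noses show above the tube in the scene and wrist views. The tube is parallel to the tray within about 0.02 rad (±0.04) and about 0.3 mm off the seat across. Along the tray it is about 6 mm off the middle, against 18 mm allowed. The arm was clear and the wrist force about zero.
- **Last check, disagreeing:** the camera fit from hand-read corners put the tube about 10 mm above the seat, though its residuals were up to 3 pixels. I trusted the rigid stop and the jaws showing over the tube instead. A push directly over each clip was not tried.
- **Beaker, jar and bottle:** I did not go near them, but I did not measure their positions again at the end.

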